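# Point out the three charms of a hat set

### The job

Six hat charms lie on the grey presentation mat, and a customer asks which three make up the hat set. Show her, in this order, the red heart, the yellow star and the teal oval: point straight down at the middle of each with the fingertips about 2 cm above it, and stay there for at least one second; in between, raise the fingertips at least 10 cm above the mat, and do not point at or dip down over any of the other three charms. Touch nothing at all, and finish with the hand still pointing at the teal oval.

Things in the scene. Friction and masses are not known exactly. Their poses are not given: they have to be found in the camera images.
- mat: grey felt presentation mat with a dark brown border, 170x260x4 mm, fixed flat on the worktop; origin at the centre of its underside (on the worktop, z = 0), z up, y along its long side. The six charms lie on it in two rows of three, in any arrangement, roughly 80 mm apart
- red_heart: red heart hat charm with a small brass-coloured ring on top, 29x32 mm and 11 mm thick, lying loose and flat on the mat (its top 15 mm above the worktop); origin at the centre of its underside, z up. To be pointed at.
- yellow_star: yellow star hat charm with a small brass-coloured ring on top, 31x29 mm and 11 mm thick, lying loose and flat on the mat (its top 15 mm above the worktop); origin at the centre of its underside, z up. To be pointed at.
- teal_oval: teal oval hat charm with a small brass-coloured ring on top, 26x34 mm and 11 mm thick, lying loose and flat on the mat (its top 15 mm above the worktop); origin at the centre of its underside, z up. To be pointed at.
- tan_charm: tan block hat charm with a small brass-coloured ring on top, 26x34 mm and 11 mm thick, lying loose and flat on the mat (its top 15 mm above the worktop); origin at the centre of its underside, z up. Not part of the set: leave it alone.
- cream_round: cream round hat charm with a small brass-coloured ring on top, 30x30 mm and 11 mm thick, lying loose and flat on the mat (its top 15 mm above the worktop); origin at the centre of its underside, z up. Not part of the set: leave it alone.
- blue_heart: blue heart hat charm with a small brass-coloured ring on top, 29x32 mm and 11 mm thick, lying loose and flat on the mat (its top 15 mm above the worktop); origin at the centre of its underside, z up. Not part of the set: leave it alone.
- howto_card: upright grey-white card in a slanted foot near the right front corner of the worktop, fixed, within 75 mm of its origin all round and 190 mm tall; origin under its middle, on the worktop. Not part of the job, but the hand passes it on the way to the mat: go over it or round it.
- card_spinner: black rotary stand hung with leather cords, behind the card, fixed, 121 mm across and 264 mm tall; origin under its middle, on the worktop. Not part of the job, but the hand passes it on the way to the mat: go over it or round it.

How it is judged:
By the outcome, as a careful person would: the job done as asked, in the order asked, and still so for the second after the job is handed in, with the robot touching nothing.
It also fails if it takes over 56 s, if anything falls off the work surface, if the arm or the gripper's body presses on something with over 40 N, if the wrist force passes 120 N, or if a joint passes its speed limit or range.

### The arm

A 6-joint arm with a two-finger parallel gripper is mounted at the origin on a cart in front of the work surface, level with it; the furniture and walls round the work are solid. World frame = base frame: x ahead of the robot, y to its left, z up, the work surface at z = 0. Lengths are in m, angles in rad, forces in N, time in s.
With the tool pointing down it reaches from about 0.325 to 0.9 m from the base axis. Payload 6.1 kg.
Tool frame: the origin (TCP) lies midway between the tips of the shut fingers; the grasp point (between the pads) lies 19 mm behind it (ctrl.grasp_offset is the distance from the TCP to the grasp point, in m); z points along the fingers, y is the direction in which the jaws open and shut (so a half turn about z gives the same grasp; the last joint's range is limited). The gripper opens to 85 mm and grips with 20 to 120 N. Pads are 22 mm wide; open, the fingers measure 114 mm over their backs; the gripper's body (76 mm by 85 mm) begins 54 mm behind the grasp point. The pads swing forward as they close: fully open they stand 13 mm farther back than shut.
Start: joints at [-1.411, 0.22, 1.526, -0, 1.395, -0.126], TCP at [0.176, -0.6, 0.231] pointing down, gripper open.
Joint ranges: [-2.98, 2.98], [-0.91, 2.08], [0.09, 2.57], [-1.24, 4.39], [0.2, 2.65], [-2.68, 2.68]. Speed limits (rad/s): [2.57, 2.57, 3.01, 3.14, 3.14, 3.14].

### API

Orientations are given as a unit quaternion [w, x, y, z].
In Python, from rig import ctrl gives the robot as it stands.
- The arm moves only by the shell command python3 -m inch 'ROWS' [FORCE]. ROWS is JSON, one flat list of numbers, 5 for each row, row after row: the shift along the world's x, y, z in cm, then the turn about the world's z in degrees, then the closure in counts, from 0 (fully open) to 255 (shut). In form: [dx, dy, dz, twist, jaw, dx, dy, dz, twist, jaw, ...]. A call has 1 to 20 rows; each row is the pose to reach, as a shift and turn from the pose commanded when the call began; what a row does not reach only later rows make up. A row lasts 1/12 s, in which the tool goes at most 41.7 mm and 7.16 degrees, less where a joint would pass 70% of its speed; a pose out of reach is approached as far as the arm can. A call with a gripper value outside its range is refused whole. The fingers move at their own pace and stop on an object; FORCE is the grip in N (left out, the last holds). Time passes only in rows, so rows that repeat a pose let the fingers close. It gives the time, the measured TCP pose, the force and the opening at its end, in the units of the state.
- ctrl.read_state(): the state, without advancing time (a new reading comes with each control period).
- ctrl.snapshot(name): name is "scene" or "top"; returns a dict with "color" (420x560x3 uint8, red, green, blue), "camera_matrix" (3x3 intrinsics, pixels), "eye" and "orientation" of the camera in the world. Camera axes: x right, y down, z forward; pixel columns grow to the right and rows downward; lengths in m; the calibration is good to about 2 mm. A picture is of the moment at which its call begins. There is no depth.
- ctrl.hand_in(): hands the job in, once; it reports no verdict.
Trained networks look in a picture, given as the dict that the camera call returned (one of the last four; its "shot" number tells which), for a name from the list of things; names that differ only in an ending like _2 or _b are one class to them, and where a whole thing is asked for, a point or a joint stands for the part that bears it (a point fixed in the world has none). Each returns a list of dicts, best first, with "p" (0 to 1); they miss things now and then, are a little off and sometimes report something else, mostly with a low value. They report only what shows in the picture. A call takes as long as a camera call.
- ctrl.outline_of(picture, thing): "region" (420x560 bool, what is visible of it) and "box" ([left, top, width, height] as shares, 0 to 1, of the picture: columns of its width, rows of its height, round what is visible of it).
- ctrl.spot_point(picture, thing): "position" ([column, row] as shares, 0 to 1, of the picture: columns of its width, rows of its height: a listed point, or the origin of a listed thing).
The state is a dict: "t": time; "qpos": joint angles; "joint_velocities": joint speeds; "tau": joint torques, N m; "eef_pos": TCP position; "tool_rot": TCP orientation; "force": force on the tool from outside, world axes, zero at the start; "ft_torque": the same for the moment, N m; "opening": opening from 0.0 (shut) to 1.0 (fully open).
Only numpy, scipy, OpenCV 4.12 (cv2) and the standard library are available. Lean on these libraries where they do the work, as an engineer would, in place of code of your own. Each camera call takes 0.05 s, during which the arm holds its last target.

## Working session

There is one attempt and no reset: what is moved stays moved. The work goes in short steps, Python scripts to look and compute and a shell command to move; the robot and the scene stay as the last step left them, time stands still between calls to the robot, and variables do not carry over. Pictures are saved under pics/ and viewed, and the job is handed in when it is done.

```bash
mkdir -p pics; ls; python3 - <<'E'
from rig import ctrl
import cv2,numpy as np
s=ctrl.read_state(); print({k:np.round(v,3).tolist() for k,v in s.items()})
for n in("scene","top"):
    p=ctrl.snapshot(n); cv2.imwrite(f"pics/{n}0.png",p["color"][:,:,::-1])
    print(n,p["camera_matrix"],p["eye"],p["orientation"],p.keys())
E
```

```text
pics
{'t': 0.0, 'qpos': [-1.411, 0.221, 1.528, -0.0, 1.395, -0.126], 'joint_velocities': [0.0, 0.0, 0.002, 0.002, 0.001, -0.001], 'tau': [0.0, -49.69, -38.939, -0.0, 0.011, -0.0], 'eef_pos': [0.176, -0.599, 0.23], 'tool_rot': [-0.001, 0.99, 0.142, -0.0], 'force': [-0.147, 0.158, -0.443], 'ft_torque': [-0.006, -0.037, 0.028], 'opening': 0.999}
scene [[406.81295386   0.         273.79520701]
 [  0.         406.81295386 207.98852911]
 [  0.           0.           1.        ]] [-0.28655291 -0.51503756  0.54549772] [-0.43205927  0.75565669 -0.42199021  0.25344036] dict_keys(['color', 'camera_matrix', 'eye', 'orientation', 'shot'])
top [[485.15820937   0.         283.21507179]
 [  0.         485.15820937 213.17410457]
 [  0.           0.           1.        ]] [ 0.42528136 -0.04862594  1.23971263] [ 0.02233383 -0.70288029  0.71042827 -0.02742585] dict_keys(['color', 'camera_matrix', 'eye', 'orientation', 'shot'])
```

View pics/scene0.png

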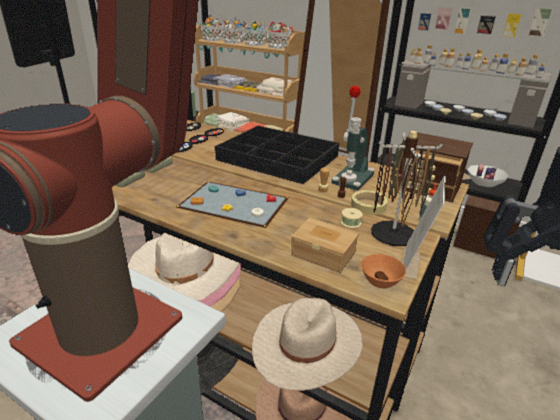

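View pics/top0.png

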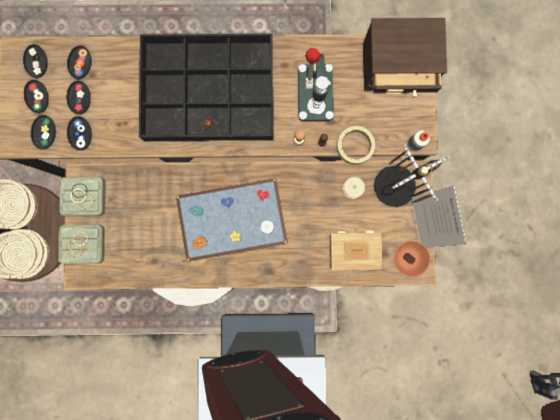

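The scene view shows the mat at about (232,202). In the top view the red heart is at (263,195), the star at (235,237) and the teal oval at (196,210). The blue heart is at (228,202), the tan charm at (199,242) and the cream one at (267,227). The card and spinner stand at (440,215) and (395,185), between the hand and the mat.

```bash
cat > h.py <<'E'
import numpy as np
from scipy.spatial.transform import Rotation as R
def ray(p,uv):
    q=np.array(p["orientation"]); r=R.from_quat(q[[1,2,3,0]])
    d=np.linalg.inv(p["camera_matrix"])@np.array([uv[0],uv[1],1.]); return np.array(p["eye"]),r.apply(d/np.linalg.norm(d))
def onz(p,uv,z):
    e,d=ray(p,uv); return e+d*(z-e[2])/d[2]
def tri(a,b):
    A=np.zeros((3,3));B=np.zeros(3)
    for e,d in(a,b):
        M=np.eye(3)-np.outer(d,d);A+=M;B+=M@e
    x=np.linalg.solve(A,B); return x,[np.linalg.norm(np.cross(x-e,d))for e,d in(a,b)]
E
python3 - <<'E'
from rig import ctrl
import numpy as np
from h import *
T=ctrl.snapshot("top");S=ctrl.snapshot("scene")
for n in "red_heart yellow_star teal_oval tan_charm cream_round blue_heart mat howto_card card_spinner".split():
    res={}
    for k,p in(("T",T),("S",S)):
        o=ctrl.outline_of(p,n);s=ctrl.spot_point(p,n)
        if o:
            v,u=np.nonzero(o[0]["region"]);c=(u.mean()+.0,v.mean()+.0); print(n,k,"outl p%.2f"%o[0]["p"],np.round(c,1),u.min(),u.max(),v.min(),v.max(),"z15:",np.round(onz(p,c,.015),4)[:2]); res[k]=ray(p,c)
        if s:
            c=np.array(s[0]["position"])*[560,420]; print(n,k,"spot p%.2f"%s[0]["p"],np.round(c,1),"z4:",np.round(onz(p,c,.004),4)[:2], len(s))
    if len(res)==2: x,e=tri(res["T"],res["S"]);print("   tri",np.round(x,4),np.round(e,4))
E
```

```text
red_heart T outl p0.41 [263.2 194.5] 257 270 190 200 z15: [ 0.5595 -0.0077]
red_heart T spot p0.61 [265.5 198.2] z4: [ 0.5512 -0.0131] 1
red_heart S outl p0.57 [270.2 197.8] 266 275 194 201 z15: [ 0.5521 -0.0105]
red_heart S spot p0.43 [266.4 200.3] z4: [0.5515 0.0014] 2
   tri [ 0.5596 -0.0069  0.0105] [0.0008 0.0008]
yellow_star T outl p0.46 [234.9 236.6] 230 239 232 241 z15: [0.4536 0.0644]
yellow_star T spot p0.58 [231.7 236.2] z4: [0.455  0.0736] 1
yellow_star S spot p0.37 [223.6 208.9] z4: [0.4497 0.0715] 1
teal_oval T outl p0.68 [195.9 210.5] 190 202 206 215 z15: [0.5206 0.1627]
teal_oval T spot p0.47 [198.7 212.5] z4: [0.5163 0.1576] 2
teal_oval S outl p0.41 [421.7 231.1] 401 445 177 278 z15: [ 0.6076 -0.405 ]
teal_oval S spot p0.53 [214.1 189.3] z4: [0.5254 0.1629] 1
   tri [ 0.5153 -0.139   0.1135] [0.2806 0.2806]
tan_charm T outl p0.44 [199.  242.7] 193 205 237 249 z15: [0.4393 0.1548]
tan_charm T spot p0.43 [201.4 237.6] z4: [0.4523 0.1507] 1
tan_charm S outl p0.39 [196.1 200.2] 190 202 197 203 z15: [0.4324 0.1498]
tan_charm S spot p0.61 [198.1 203.9] z4: [0.4341 0.1454] 
[... 553 characters left out ...]
4: [0.5326 0.0889] 1
mat T outl p0.68 [231.8 219.7] 177 286 180 260 z15: [0.4963 0.0721]
mat T spot p0.83 [227.9 220.4] z4: [0.4953 0.0831] 1
mat S outl p0.75 [234.4 203.5] 177 287 181 227 z15: [0.4731 0.0529]
mat S spot p0.78 [235.3 203.8] z4: [0.4891 0.0617] 1
   tri [ 0.498   0.0729 -0.0028] [0.0012 0.0012]
howto_card T outl p0.76 [438.9 219.6] 412 466 186 247 z15: [ 0.4912 -0.4521]
howto_card T spot p0.67 [425.9 217.5] z4: [ 0.4974 -0.4227] 2
howto_card S outl p0.64 [422.  230.4] 402 443 180 277 z15: [ 0.611  -0.4049]
howto_card S spot p0.96 [413.2 264.4] z4: [ 0.4798 -0.4195] 1
   tri [ 0.486  -0.4236  0.0906] [0.0036 0.0036]
card_spinner T spot p0.73 [202.1 238.8] z4: [0.4492 0.1488] 1
```

```bash
python3 - <<'E'
from rig import ctrl
import cv2,numpy as np
from h import *
T=ctrl.snapshot("top");S=ctrl.snapshot("scene")
a=cv2.resize(T["color"][175:265,170:295],None,fx=6,fy=6,interpolation=cv2.INTER_CUBIC)
cv2.imwrite("pics/topz.png",a[:,:,::-1])
b=cv2.resize(S["color"][178:230,175:290],None,fx=6,fy=6,interpolation=cv2.INTER_CUBIC)
cv2.imwrite("pics/scz.png",b[:,:,::-1])
def seg(p,c,r,lo,hi):
    h=cv2.cvtColor(p["color"],cv2.COLOR_RGB2HSV).astype(int)
    v,u=np.mgrid[:420,:560]; H=h[...,0]
    m=((H>=lo)&(H<=hi) if lo<hi else (H>=lo)|(H<=hi))&(h[...,1]>100)&(abs(u-c[0])<r)&(abs(v-c[1])<r)
    w=m*h[...,1]
    return ((u*w).sum()/w.sum(),(v*w).sum()/w.sum()),m.sum()
for n,ct,cs,lo,hi in(("red",(263,194),(270,198),170,8),("yel",(235,237),(227,208),20,34),("teal",(196,210),(213,188),75,98),("blue",(227,202),(240,193),105,125)):
    t,a=seg(T,ct,9,lo,hi);s,b=seg(S,cs,9,lo,hi)
    x,e=tri(ray(T,t),ray(S,s)); print(n,np.round(t,1),a,np.round(s,1),b,"T z12",np.round(onz(T,t,.012)[:2],4),"S",np.round(onz(S,s,.012)[:2],4),"tri",np.round(x,4),np.round(e,4)[0])
E
```

```text
red [262.5 194.1] 81 [270.6 198.1] 58 T z12 [ 0.5609 -0.0058] S [ 0.5562 -0.0091] tri [ 0.5613 -0.0058  0.0087] 0.0002
yel [234.8 236.3] 65 [226.8 207.3] 55 T z12 [0.4544 0.065 ] S [0.4502 0.0608] tri [0.4548 0.0649 0.0085] 0.0005
teal [nan nan] 0 [213.1 188.9] 28 T z12 [nan nan] S [0.5138 0.1566] tri [nan nan nan] nan
blue [226.9 201.5] 55 [240.1 192.8] 31 T z12 [0.543  0.0847] S [0.5361 0.0788] tri [0.5437 0.0848 0.0069] 0.0005<stdin>:14: RuntimeWarning: invalid value encountered in scalar divide
```

View pics/topz.png

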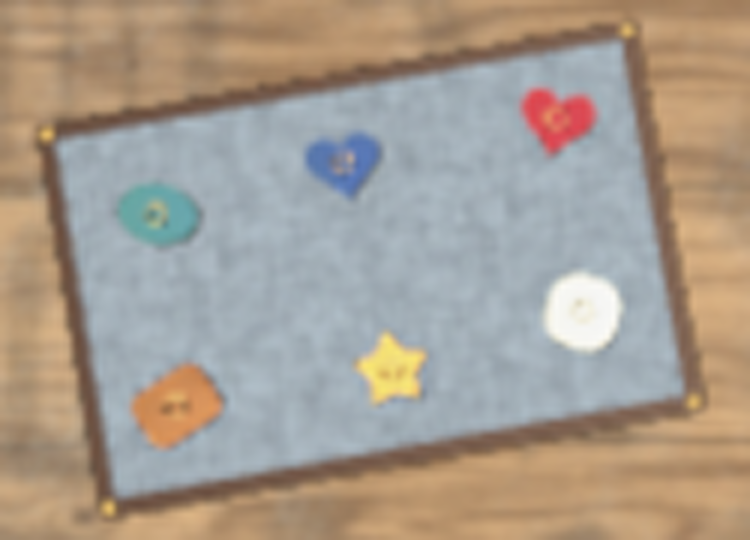

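View pics/scz.png

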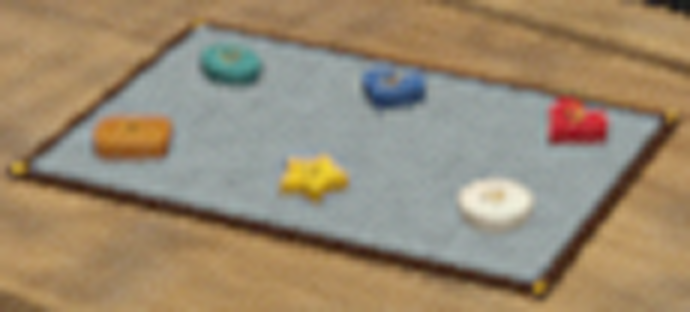

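Both views agree: red heart about (0.560,-0.007), star (0.454,0.064), teal oval (0.520,0.162), with the ring at the middle of each. I'll rise first, close the fingers and go round the card on the robot's side.

```bash
python3 -m inch '[0,0,3,0,255, 0,0,6,0,255, 0,0,9,0,255, 0,0,12,0,255, 1.3,2.5,12,0,255, 2.6,5,12,0,255, 3.9,7.5,12,0,255, 5.2,10,12,0,255, 6.5,12.5,12,0,255, 7.8,15,12,0,255, 9.1,17.5,12,0,255, 10.4,20,12,0,255, 11.7,22.5,12,0,255, 13,25,12,0,255, 14.3,27.5,12,0,255, 15.6,30,12,0,255, 15.6,30,12,0,255, 15.6,30,12,0,255]'
```

```text
t: 3.6
eef_pos: [0.3328, -0.2988, 0.3517]
tool_rot: [0.001, 0.99, 0.144, 0.0]
force: [0.8, 0.2, -0.2]
opening: 0.003
```

```bash
python3 -m inch '[1.9,2.4,0,0,255, 3.8,4.9,0,0,255, 5.7,7.3,0,0,255, 7.6,9.7,0,0,255, 9.5,12.2,0,0,255, 11.4,14.6,0,0,255, 13.2,17,0,0,255, 15.1,19.5,0,0,255, 17,21.9,0,0,255, 18.9,24.3,0,0,255, 20.8,26.8,0,0,255, 22.7,29.2,0,0,255, 22.7,29.2,-3,0,255, 22.7,29.2,-6,0,255, 22.7,29.2,-9,0,255, 22.7,29.2,-12,0,255, 22.7,29.2,-15,0,255, 22.7,29.2,-15,0,255]'
python3 - <<'E'
from rig import ctrl
import cv2
for n in("scene","top"):
    p=ctrl.snapshot(n); a=p["color"]; a=a[120:260,140:330] if n=="scene" else a[140:290,150:330]
    cv2.imwrite(f"pics/{n}1.png",cv2.resize(a,None,fx=4,fy=4,interpolation=cv2.INTER_CUBIC)[:,:,::-1])
E
```

```text
t: 5.1
eef_pos: [0.5552, -0.0083, 0.1939]
tool_rot: [-0.002, 0.99, 0.142, -0.006]
force: [-1.2, 0.1, -1.8]
opening: -0.001
```

View pics/scene1.png

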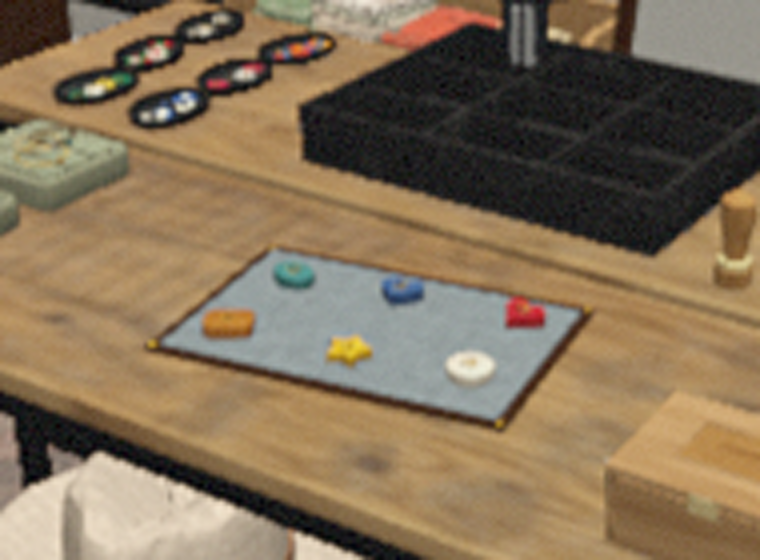

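View pics/top1.png

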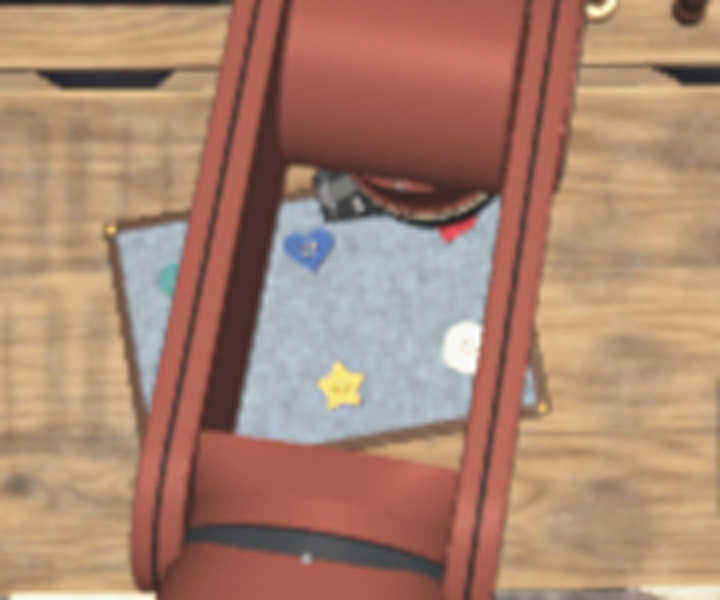

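The fingertips show in the scene view at crop (525,67), i.e. pixel (271,137), straight above the red heart at (271,198). All six charms are undisturbed. Next I'll check the pose and the scene camera's bias against the tip.

```bash
python3 - <<'E'
from rig import ctrl
import numpy as np
from h import *
p=ctrl.snapshot("scene"); s=ctrl.read_state(); print(s["t"],s["eef_pos"],s["tool_rot"],s["force"])
q=np.array(p["orientation"]); r=R.from_quat(q[[1,2,3,0]])
c=r.inv().apply(s["eef_pos"]-np.array(p["eye"])); uv=p["camera_matrix"]@(c/c[2]); print("tip proj",uv)
for t in((.56,-.007,.015),(.454,.064,.015),(.52,.162,.015)):
    c=r.inv().apply(np.array(t)-p["eye"]); print((p["camera_matrix"]@(c/c[2]))[:2])
E
```

```text
5.25 [ 0.55999981 -0.00855154  0.20261769] [2.39690127e-04 9.89872395e-01 1.41958862e-01 5.15215842e-04] [-1.4347776  -0.01320456  0.46591686]
tip proj [272.23347648 130.97162607   1.        ]
[270.62995877 196.35118123]
[226.68096529 205.38399985]
[212.97071088 186.67628113]
```

```bash
python3 -m inch '[0.1,0.1,-2,0,255, 0.1,0.1,-4,0,255, 0.1,0.1,-6,0,255, 0.1,0.1,-8,0,255, 0.1,0.1,-10,0,255, 0.1,0.1,-12,0,255, 0.1,0.1,-13.5,0,255, 0.1,0.1,-14.8,0,255, 0.1,0.1,-15.6,0,255, 0.1,0.1,-16.2,0,255, 0.1,0.1,-16.6,0,255, 0.1,0.1,-16.6,0,255, 0.1,0.1,-16.6,0,255, 0.1,0.1,-16.6,0,255]'
python3 - <<'E'
from rig import ctrl
import cv2
p=ctrl.snapshot("scene"); a=p["color"][150:230,180:310]
cv2.imwrite("pics/scene2.png",cv2.resize(a,None,fx=6,fy=6,interpolation=cv2.INTER_CUBIC)[:,:,::-1])
print(ctrl.read_state()["eef_pos"])
E
```

```text
t: 6.42
eef_pos: [0.5609, -0.0068, 0.0362]
tool_rot: [0.0, 0.99, 0.142, 0.001]
force: [0.8, -0.2, -0.0]
opening: 0.001
[ 0.56085629 -0.00674708  0.03613808]
```

View pics/scene2.png

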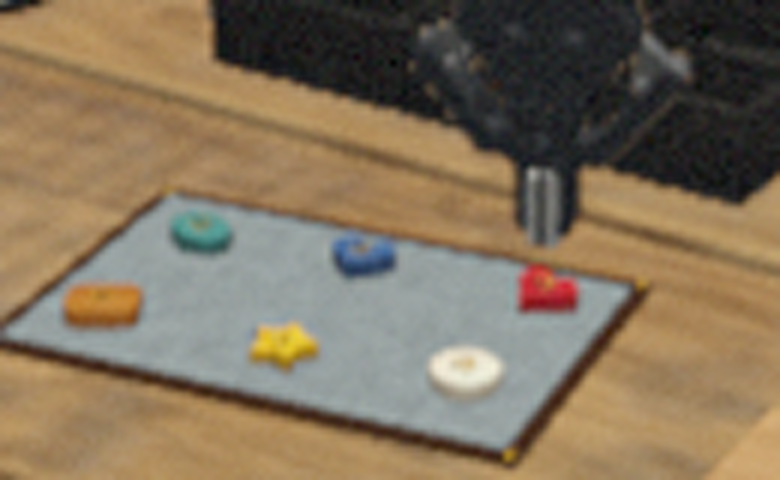

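The tips at crop (545,243) sit directly over the heart's ring at (546,283). The gap of about 6.7 px matches 2 cm. I'll hold here, then rise and go to the star.

```bash
python3 -m inch '[0,0,0,0,255, 0,0,0,0,255, 0,0,0,0,255, 0,0,0,0,255, 0,0,0,0,255, 0,0,0,0,255, 0,0,0,0,255, 0,0,0,0,255, 0,0,0,0,255, 0,0,0,0,255, 0,0,0,0,255, 0,0,0,0,255, 0,0,0,0,255, 0,0,0,0,255, 0,0,0,0,255, 0,0,0,0,255, 0,0,0,0,255, 0,0,0,0,255, 0,0,0,0,255, 0,0,0,0,255]'
```

```text
t: 8.13
eef_pos: [0.5602, -0.0067, 0.0353]
tool_rot: [-0.0, 0.99, 0.142, -0.0]
force: [0.5, -0.1, -0.6]
opening: -0.0
```

```bash
python3 -m inch '[0,0,2,0,255, 0,0,4.5,0,255, 0,0,7,0,255, 0,0,9.5,0,255, 0,0,12,0,255, 0,0,14,0,255, 0,0,15,0,255, 0,0,15,0,255, -1.2,0.8,15,0,255, -2.7,1.8,15,0,255, -4.3,2.8,15,0,255, -5.9,3.9,15,0,255, -7.5,4.9,15,0,255, -9,5.9,15,0,255, -10.2,6.7,15,0,255, -10.7,7,15,0,255, -10.7,7,15,0,255, -10.7,7,15,0,255, -10.7,7,15,0,255]'
python3 - <<'E'
from rig import ctrl
import cv2
p=ctrl.snapshot("scene"); a=p["color"][130:240,180:310]
cv2.imwrite("pics/scene3.png",cv2.resize(a,None,fx=5,fy=5,interpolation=cv2.INTER_CUBIC)[:,:,::-1])
print(ctrl.read_state()["eef_pos"])
E
```

```text
t: 9.72
eef_pos: [0.4537, 0.0629, 0.185]
tool_rot: [0.0, 0.99, 0.142, -0.0]
force: [-0.2, 0.6, -0.2]
opening: -0.0
[0.45375687 0.06290054 0.18509696]
```

View pics/scene3.png

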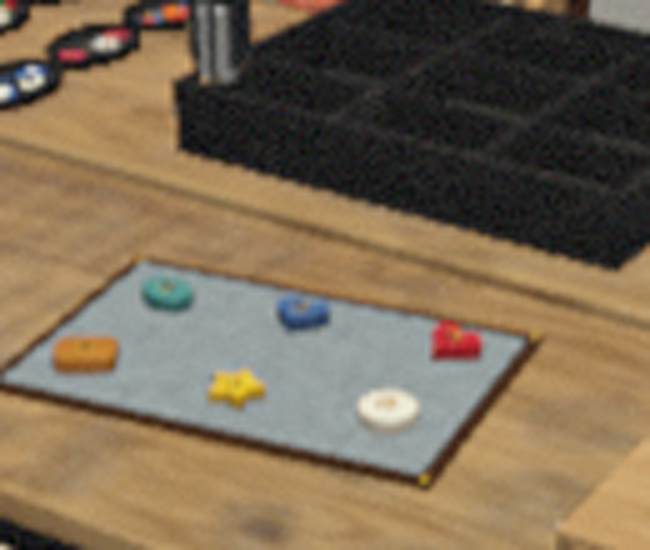

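The tip is at crop (222,83), up the tilted vertical from the star at (237,385). I'll descend, check, then hold.

```bash
python3 -m inch '[0,0.1,-2,0,255, 0,0.1,-4,0,255, 0,0.1,-6,0,255, 0,0.1,-8,0,255, 0,0.1,-10,0,255, 0,0.1,-11.8,0,255, 0,0.1,-13.2,0,255, 0,0.1,-14,0,255, 0,0.1,-14.6,0,255, 0,0.1,-15,0,255, 0,0.1,-15,0,255, 0,0.1,-15,0,255, 0,0.1,-15,0,255]'
python3 - <<'E'
from rig import ctrl
import cv2
for n in("scene","top"):
    p=ctrl.snapshot(n); a=p["color"]; a=a[150:240,180:310] if n=="scene" else a[170:270,170:300]
    cv2.imwrite(f"pics/{n}4.png",cv2.resize(a,None,fx=5,fy=5,interpolation=cv2.INTER_CUBIC)[:,:,::-1])
print(ctrl.read_state()["eef_pos"])
E
```

```text
t: 10.85
eef_pos: [0.454, 0.0643, 0.0361]
tool_rot: [0.0, 0.99, 0.142, 0.001]
force: [-0.8, 0.0, 1.4]
opening: -0.003
[0.45392955 0.06436768 0.03610584]
```

View pics/scene4.png

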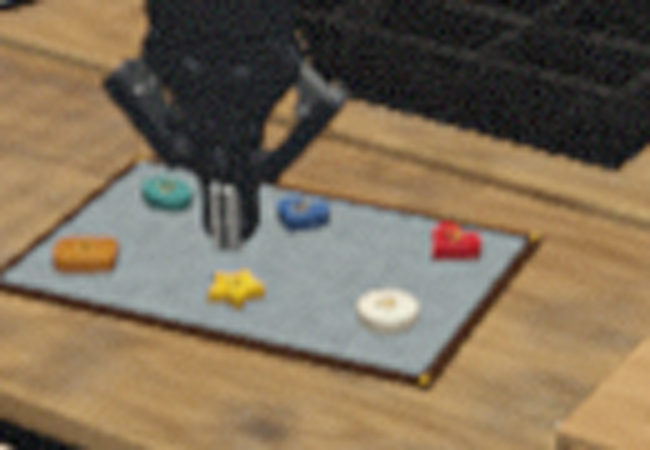

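View pics/top4.png

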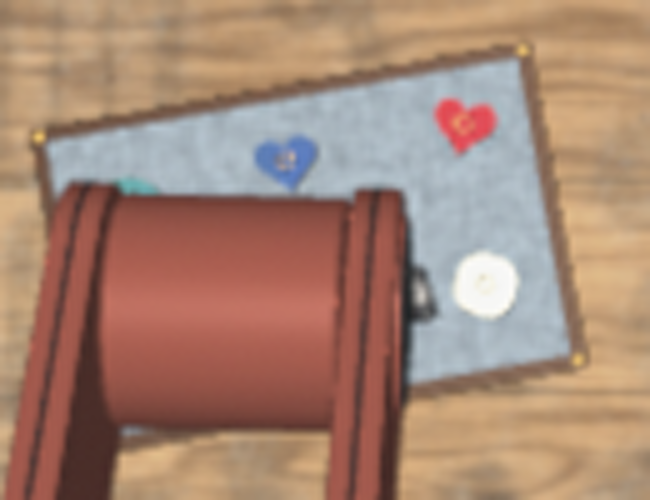

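The tip is over the star at about 2 cm, perhaps 2 mm too far along +y compared with the star's centre at crop (237,287). I'll trim 0.1–0.2 cm and hold.

```bash
python3 -m inch '[0,-0.1,0,0,255, 0,-0.2,0,0,255, 0,-0.2,0,0,255, 0,-0.2,0,0,255, 0,-0.2,0,0,255, 0,-0.2,0,0,255, 0,-0.2,0,0,255, 0,-0.2,0,0,255, 0,-0.2,0,0,255, 0,-0.2,0,0,255, 0,-0.2,0,0,255, 0,-0.2,0,0,255, 0,-0.2,0,0,255, 0,-0.2,0,0,255, 0,-0.2,0,0,255, 0,-0.2,0,0,255, 0,-0.2,0,0,255, 0,-0.2,0,0,255, 0,-0.2,0,0,255, 0,-0.2,0,0,255]'
```

```text
t: 12.62
eef_pos: [0.4532, 0.0624, 0.0353]
tool_rot: [-0.0, 0.99, 0.142, -0.0]
force: [0.6, 0.9, -0.2]
opening: 0.003
```

```bash
python3 -m inch '[0,0,2,0,255, 0,0,4.5,0,255, 0,0,7,0,255, 0,0,9.5,0,255, 0,0,12,0,255, 0,0,14,0,255, 0,0,15,0,255, 0,0,15,0,255, 0.8,1.2,15,0,255, 1.8,2.7,15,0,255, 2.8,4.2,15,0,255, 3.8,5.7,15,0,255, 4.8,7.2,15,0,255, 5.6,8.5,15,0,255, 6.2,9.4,15,0,255, 6.6,9.9,15,0,255, 6.6,9.9,15,0,255, 6.6,9.9,15,0,255, 6.6,9.9,15,0,255]'
```

```text
t: 14.2
eef_pos: [0.5187, 0.1608, 0.1849]
tool_rot: [0.0, 0.99, 0.142, -0.0]
force: [-0.8, 0.8, 0.2]
opening: 0.001
```

```bash
python3 -m inch '[0,0,-2,0,255, 0,0,-4,0,255, 0,0,-6,0,255, 0,0,-8,0,255, 0,0,-10,0,255, 0,0,-11.8,0,255, 0,0,-13.2,0,255, 0,0,-14,0,255, 0,0,-14.6,0,255, 0,0,-15,0,255, 0,0,-15,0,255, 0,0,-15,0,255, 0,0,-15,0,255]'
python3 - <<'E'
from rig import ctrl
import cv2
p=ctrl.snapshot("scene"); a=p["color"][130:240,170:300]
cv2.imwrite(f"pics/scene5.png",cv2.resize(a,None,fx=5,fy=5,interpolation=cv2.INTER_CUBIC)[:,:,::-1])
print(ctrl.read_state()["eef_pos"])
E
```

```text
t: 15.28
eef_pos: [0.52, 0.1615, 0.0363]
tool_rot: [-0.0, 0.99, 0.142, 0.001]
force: [-0.0, 0.5, 0.3]
opening: 0.004
[0.51995222 0.16147837 0.03624705]
```

View pics/scene5.png

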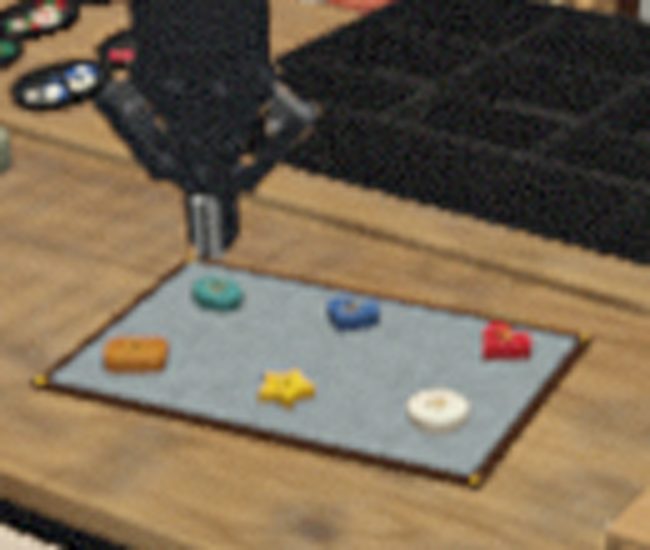

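The tip at crop (213,253) stands over the teal oval's ring at (218,288), about 2 cm up. I'll trim 1 mm and hold.

```bash
python3 -m inch '[0,-0.1,0,0,255, 0,-0.1,0,0,255, 0,-0.1,0,0,255, 0,-0.1,0,0,255, 0,-0.1,0,0,255, 0,-0.1,0,0,255, 0,-0.1,0,0,255, 0,-0.1,0,0,255, 0,-0.1,0,0,255, 0,-0.1,0,0,255, 0,-0.1,0,0,255, 0,-0.1,0,0,255, 0,-0.1,0,0,255, 0,-0.1,0,0,255, 0,-0.1,0,0,255, 0,-0.1,0,0,255, 0,-0.1,0,0,255, 0,-0.1,0,0,255, 0,-0.1,0,0,255, 0,-0.1,0,0,255]'
python3 - <<'E'
from rig import ctrl
s=ctrl.read_state(); print(s["t"],s["eef_pos"],s["force"],s["joint_velocities"])
print(ctrl.hand_in())
E
```

```text
t: 17.0
eef_pos: [0.5192, 0.1603, 0.0353]
tool_rot: [0.0, 0.99, 0.142, 0.0]
force: [0.2, -0.6, 0.1]
opening: 0.003
17.0 [0.51922154 0.16034144 0.03530543] [ 0.21000063 -0.6169061   0.09604372] [-0.00133904  0.00073056  0.00095235  0.0012589   0.00107129 -0.00077595]
the job is handed in; nothing more can be done
None
```

I pointed at the red heart, the yellow star and the teal oval in that order, with shut fingertips about 2 cm above each and about 1.7 s or more of holding. The job took 17 s, and I handed it in with the hand still over the teal oval.

- **Between charms:** the fingertips rose to about 18 cm above the mat. The hand did not dip over any other charm, and on the way in it passed on the robot's side of the card and spinner.
- **Last checks:** the tip stood at (0.519, 0.160, 0.035) m, at rest and pointing down. Force readings when each move ended were 2 N or less, which is noise level. All six charms still lay as they were in the last scene picture.
- **What disagreed:** the two cameras differed by about 3–5 mm on the charm centres, and by up to 9 mm on the blue heart, which I did not point at. I started from the top-view positions and trimmed the star by 2 mm and the teal oval by 1 mm after seeing the tip against each charm. Some network detections were wrong, such as the teal oval's outline landing on the card and the spinner's point landing on the tan charm, so I did not use them.
- **Not checked from above:** the arm hid the fingertips from the top camera, so the final alignment rests on the scene camera and the measured pose.

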